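Shut the tank valve with its reversible ratchet wrench

TASK

Shut the drain valve between the grow tubs: its ratchet wrench is still set to open, so flip the direction lever on the wrench all the way over to closing, then swing the handle well back the opening way (past the middle of its arc) to feel that it free-wheels without turning the stem. Then ratchet the stem clockwise (seen from above) until you feel it land on its rubber seat and press it snug with about 10 N at the grip, never as much as 20 N; the stem must never be turned farther open. Let go, leave the lever at closing, and do not disturb the pots and fittings around it.

Things in the scene. Friction and masses are not known exactly. Their poses are not given: they have to be found in the camera images.
- valve: the valve, fixed to the table: 120 x 120 x 8 mm steel base, grey round body and bonnet (80 mm across, 86 mm high), a 50 mm pipe running 165 mm to each side along its x axis, pipe top 60 mm high. Origin: on the table, on the vertical axis about which stem and wrench turn. Its y axis is the direction of the wrench handle at wrench = 0; z is up
- stem (a joint): turn of the valve stem about the vertical axis, rad, counter-clockwise from above positive = opening. Starts at 0.65 to 0.85; never beyond 0.97. Closing is clockwise (decreasing). It meets a hidden, worn rubber seat somewhere between +0.25 and -0.25 that cannot be seen or read: only the rising force tells. Takes 0.4 N m to turn and stays where it is left
- wrench (a joint): swing of the wrench handle about the same axis, rad, counter-clockwise from above positive (opening way); range -0.6 to 0.6 between stops; starts at -0.5 to -0.25. Free-wheeling takes 1 to 2.5 N at the grip, with clicks; turning the stem about 3.5 N in motion (1 N once stopped). 18 teeth: up to 0.35 rad of a driving stroke passes before it bites; if a tooth slips, go on
- lever (a joint): direction lever on the wrench, rad, about a vertical pivot; 0 = pointing along the handle to its grip, counter-clockwise from above positive; range -0.42 to 0.42. Starts at +0.42: wrench drives the stem counter-clockwise (opening), free-wheels clockwise. At -0.42 it drives clockwise (closing). Past -0.33 counts as flipped and must stay past -0.28. Takes about 2 N at its tip; stays where put
- lever_tip (a point): tip of the direction lever: an upright dark steel paddle on the neck of the wrench, 8 mm thick (tip 10 mm round), 32 mm from its pivot, 119 to 138 mm above the table; this point is at 130 mm. The neck's top face under it is 116 mm high, 42 mm wide. The pivot is 40 mm from the valve axis, towards the grip
- grip (a point): middle of the wrench's black grip, 155 mm from the valve axis, 103 mm above the table. The grip is a bar 92 mm long (112 to 204 mm from the axis), 24 mm wide, 24 mm high; only low fittings (up to 35 mm high) stand below it. Site x axis: outwards along the handle; z up
- head_top (a point): centre of the top face of the wrench's round head (72 mm across), on the valve axis, 116 mm above the table. Site x axis: outwards along the handle. Once the stem is on its seat the force at the grip rises softly, by 0.1 to 0.3 N per mm of handle travel; let go, it springs back up to 0.2 rad and stays seated. Below 6 N at the grip is not snug, 20 N is overtightened
- pointer_tip (a point): tip of the small brass pointer on top of the stem, 30 mm from the axis, 127 mm above the table; turns with the stem. At stem = 0 it points along the valve's -y axis. (Inside the valve a lug on the stem, 30 mm from the axis, lands on the hidden rubber seat.)

How it is judged (in metres and radians):
On the way, in this order (a step that is already met when the one before it is completed fails the run):
1. the direction lever is flipped over to closing while the valve is still open (value of joint lever below -0.33 rad and value of joint stem above 0.4 rad), for 0.1 s.
2. the handle is swung back the opening way past the middle of its arc, free-wheeling: the stem stays open where it was and the lever at closing (value of joint wrench above 0.1 rad and value of joint stem above 0.4 rad and value of joint lever below -0.28 rad), for 0.1 s.
3. the stem is driven on to its seat and pressed snug (at least 13 N between the lug and the seat, about 6 N at the grip) (contact force between lug and seat above 13 N and value of joint lever below -0.28 rad), for 0.2 s.
At the end, for the whole second after the job is handed in: the stem rests on its seat (still pressing it with at least 2 N; friction keeps more than that by itself after a snug close), stem below 0.3, the lever past -0.28 on the closing side, wrench released and at rest (contact force between lug and seat above 2 N and value of joint stem below 0.3 rad and value of joint lever below -0.28 rad and velocity of joint wrench between -0.1 and 0.1 rad/s and velocity of joint stem below 0.05 rad/s); the robot touches nothing.
It fails at once if the valve is overtightened (more than 2.5 N m on the seat, about 20 N at the grip) (contact force between lug and seat above 85 N).
It fails at once if the stem is turned farther open (value of joint stem above 0.97 rad).
It fails at once if a bystander is disturbed (distance of any of pot_a, pot_b, plate, jar, trowel, coupling, endcap from where it was at the start of the episode above 0.03 m).
It also fails if it takes over 67 s, if anything falls off the work surface, if the arm or the gripper's body presses on something with over 40 N, if the wrist force passes 120 N, or if a joint passes its speed limit or range.

ROBOT

A 6-joint arm with a two-finger parallel gripper is mounted at the origin on the work surface. World frame = base frame: x ahead of the robot, y to its left, z up, the work surface at z = 0. Lengths are in m, angles in degrees, forces in N, time in s.
With the tool pointing down it reaches from about 0.4 to 0.825 m from the base axis. Payload 7 kg.
Tool frame: the origin (TCP) lies midway between the tips of the shut fingers; the grasp point (between the pads) lies 19 mm behind it; x points along the fingers, z is the direction in which the jaws open and shut, and the axes are right-handed (so a half turn about x gives the same grasp; the last joint's range is limited). The gripper opens to 88 mm and grips with 3 to 60 N. Pads are 19 mm wide; open, the fingers measure 130 mm over their backs; the gripper's body (78 mm by 193 mm) begins 47 mm behind the grasp point.
Start: joints at [84.975, 20.546, 0.682, 0, -70.136, -16.507], TCP at [0.248, 0.628, 0.227] pointing down, gripper open.
Joint ranges: [-176.03, 176.03], [-82.01, 121.73], [-58.28, 71.71], [-173.87, 95.51], [-174.79, -0.11], [-173.66, 173.66]. Speed limits (degrees/s): [136.94, 136.94, 172.46, 180, 180, 180].

INTERFACE

Orientations are given as [roll, pitch, yaw] about the fixed x, y, z axes, in that order (R = Rz(yaw) Ry(pitch) Rx(roll)).
In Python, from plant import get_state, capture, close_job gives the robot as it stands.
- The arm moves only by the tool play_rows, never from a script. Its argument "series" is one flat list of numbers, 4 for each row, row after row: the shift along the tool's x, y, z in m, then the turn about the tool's x in rad. In form: [tx, ty, tz, spin, tx, ty, tz, spin, ...]. A call has exactly 5 rows; each row shifts and turns the commanded pose from where the row before left it, along the tool's axes as they then stand; what a row does not reach is not made up. A row lasts 1/12 s, in which the tool goes at most 41.7 mm and 7.16 degrees, less where a joint would pass 70% of its speed; a pose out of reach is approached as far as the arm can. A call is refused whole if a number of a shift passes 0.0417 or a number of a turn 0.125, either way. A call with a gripper value outside its range is refused whole. "jaw" is the opening in per cent of the stroke, from 0 (shut) to 100 (fully open), set as the call begins (left out, the last holds). The fingers move at their own pace and stop on an object; "squeeze" is the grip in N (left out, the last holds). Time passes only in rows, so rows that do not move let the fingers close, or fill a call up. It gives the time, the measured TCP pose, the force and the opening at its end, in the units of the state.
- get_state(): the state, without advancing time (a new reading comes with each control period).
- capture(name): name is "scene" or "top" or "wrist"; returns a dict with "img" (480x640x3 uint8, blue, green, red), "K" (3x3 intrinsics, pixels), "k1" (the pictures are not rectified: a ray, as slopes to the right and down, at radius r is drawn at 1 + k1 r^2 times it, then the intrinsics apply), "world_from_camera" (4x4, takes a point from camera to world coordinates). Camera axes: x right, y down, z forward; pixel columns grow to the right and rows downward; lengths in m; the calibration is good to about 2 mm. A picture is of the moment at which its call begins. There is no depth.
- close_job(): hands the job in, once; it reports no verdict.
The state is a dict: "time_s": time; "joints": joint angles; "qd": joint speeds; "joint_torque": joint torques, N m; "tcp_pos": TCP position; "eef_rot": TCP orientation; "contact_force": force on the tool from outside, world axes, zero at the start; "moment": the same for the moment, N m; "gripper_width": finger opening in m.
Only numpy, scipy, OpenCV 4.12 (cv2) and the standard library are available. Lean on these libraries where they do the work, as an engineer would, in place of code of your own. Each camera call takes 0.05 s, during which the arm holds its last target.

## Working session

There is one attempt and no reset: what is moved stays moved. The work goes in short steps, Python scripts to look and compute and a tool call to move; the robot and the scene stay as the last step left them, time stands still between calls to the robot, and variables do not carry over. Pictures are saved under pics/ and viewed, and the job is handed in when it is done.

Besides the shell and the picture viewer there is one more tool, called after "Call:" by a JSON object that holds its "name" and its "arguments", one argument or row to a line. play_rows: Moves the arm, as the interface text tells. Its arguments: {"type":"object","properties":{"series":{"type":"array","items":{"type":"number"}},"jaw":{"type":"number"},"squeeze":{"type":"number"}},"required":["series"]}

```bash
ls; mkdir -p pics
python3 - <<'E'
from plant import *
import cv2
s=get_state();print(s)
for n in("scene","top","wrist"):
    c=capture(n);cv2.imwrite(f"pics/{n}0.png",c["img"]);print(n,c["K"],c["k1"],c["world_from_camera"])
E
```

```text
pics
{'time_s': 0.0, 'joints': array([ 8.49739507e+01,  2.05915488e+01,  6.34143269e-01, -2.04052629e-02,
       -7.01354285e+01, -1.65073678e+01]), 'qd': array([-0.02839236, -0.04687692, -0.03425998,  0.00997715,  0.04535807,
       -0.06379389]), 'joint_torque': array([ 1.69017716e-03, -5.82713985e+01,  2.93038934e+01,  6.99707463e+00,
        6.87621126e-03, -1.53871306e-04]), 'tcp_pos': array([0.24759361, 0.62742944, 0.22562331]), 'eef_rot': array([   4.83422604,   89.90520421, -106.70614027]), 'contact_force': array([-0.5084875 ,  0.00948522, -0.39170271]), 'moment': array([-0.01574764, -0.00297643, -0.01177927]), 'gripper_width': 0.08733805780078818}
scene [[544.27379042   0.         322.12250062]
 [  0.         544.27379042 248.74040277]
 [  0.           0.           1.        ]] -0.1663601708315587 [[ 0.63932581  0.43781865 -0.6321213   0.96159663]
 [ 0.76875878 -0.38158358  0.5132289  -0.33888756]
 [-0.01650592 -0.81406928 -0.58053317  0.49834283]
 [ 0.          0.          0.          1.        ]]
top [[590.11653705   0.         325.64290681]
 [  0.         590.11653705 245.35248262]
 [  0.           0.           1.        ]] 0.05283591670054308 [[ 0.02199812 -0.99738218  0.06888301  0.53200752]
 [-0.99959095 -0.0232017  -0.0167218  -0.01989484]
 [ 0.01827623 -0.06848698 -0.99748459  0.7446988 ]
 [ 0.          0.          0.          1.        ]]
wrist [[432.51534519   0.         317.19549296]
 [  0.         432.51534519 243.55193036]
 [  0.           0.           1.        ]] 0.02368966737452375 [[-0.3667816  -0.88677591 -0.28124677  0.32500026]
 [-0.93030642  0.34997776  0.10975212  0.59815092]
 [ 0.00110458  0.30190073 -0.95333873  0.38466217]
 [ 0.          0.          0.          1.        ]]
```

View pics/scene0.png

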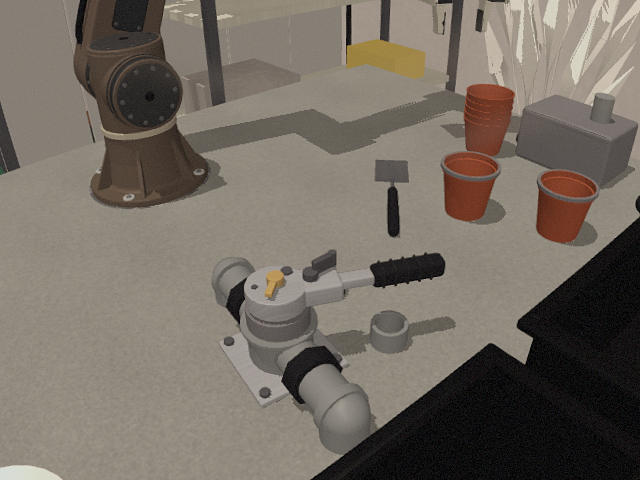

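View pics/top0.png

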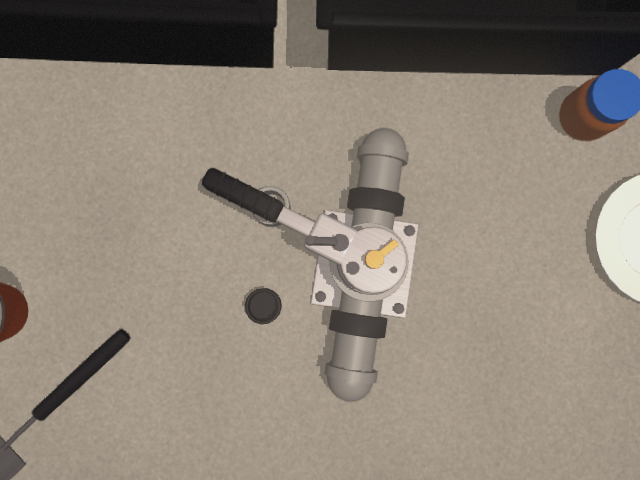

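View pics/wrist0.png

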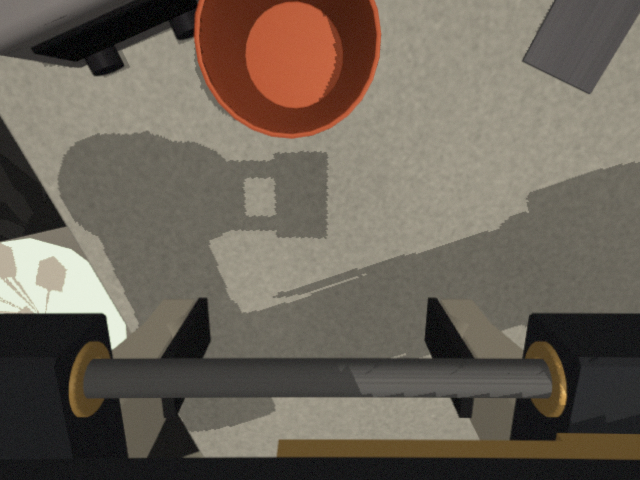

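The top view shows the pointer hub near (374,260), grip from (208,180) to (278,208), lever pivot at (341,243) and lever tip at (310,241). The pipe ends are at (383,150) and (350,380).

```bash
cat > h.py <<'E'
import numpy as np, cv2
from plant import *
def ray(c,u,v):
    K=c["K"];xd=(u-K[0,2])/K[0,0];yd=(v-K[1,2])/K[1,1]
    d=np.array([[[u,v]]],float)
    p=cv2.undistortPoints(d,K,np.array([c["k1"],0,0,0.]))[0,0]
    T=c["world_from_camera"];return T[:3,3],T[:3,:3]@np.array([p[0],p[1],1])
def onz(c,u,v,z):
    o,d=ray(c,u,v);return o+d*(z-o[2])/d[2]
def proj(c,P):
    T=np.linalg.inv(c["world_from_camera"]);p=T[:3,:3]@np.array(P)+T[:3,3]
    r,_=cv2.Rodrigues(T[:3,:3])
    q,_=cv2.projectPoints(np.array([P],float),r,T[:3,3],c["K"],np.array([c["k1"],0,0,0.]));return q[0,0]
E
python3 - <<'E'
from h import *
c=capture("top");im=c["img"]
cv2.imwrite("pics/topcrop.png",cv2.resize(im[120:420,180:430],None,fx=2,fy=2,interpolation=cv2.INTER_CUBIC)[:600])
cv2.imwrite("pics/topcrop2.png",cv2.resize(im[190:320,290:430],None,fx=4.5,fy=4.5,interpolation=cv2.INTER_CUBIC))
s=capture("scene");cv2.imwrite("pics/sccrop.png",cv2.resize(s["img"][230:400,200:460],None,fx=3,fy=3,interpolation=cv2.INTER_CUBIC))
for n,u,v,z in [("hub",374,260,.12),("head?",369,261,.116),("g1",208,180,.103),("g2",278,208,.103),("piv",341,243,.125),("tip",310,241,.135),("pe1",383,150,.04),("pe2",350,380,.04),("ptr",397,243,.127)]:
    print(n,onz(c,u,v,z).round(4))
E
```

```text
hub [ 0.5608 -0.082   0.12  ]
head? [ 0.5598 -0.0771  0.116 ]
g1 [0.6448 0.0993 0.103 ]
g2 [0.616  0.0223 0.103 ]
piv [ 0.5777 -0.0464  0.125 ]
tip [ 0.5783 -0.0138  0.135 ]
pe1 [ 0.698  -0.0986  0.04  ]
pe2 [ 0.4226 -0.0639  0.04  ]
ptr [ 0.5789 -0.1052  0.127 ]
```

View pics/topcrop2.png

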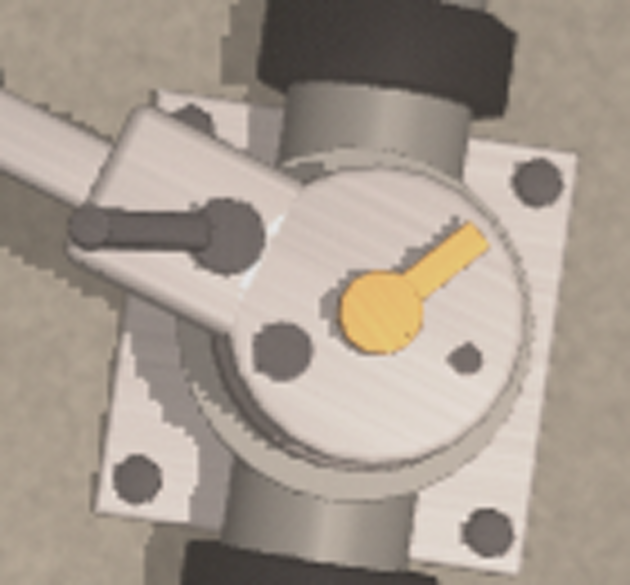

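View pics/sccrop.png

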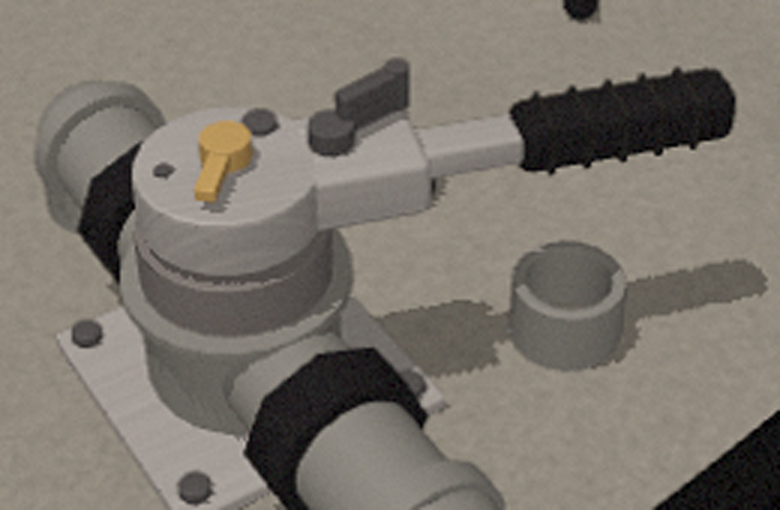

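```bash
cat >> h.py <<'E'
from scipy.spatial.transform import Rotation as Ro
O=np.array([0.5612,-0.0823])
def tool():
    s=get_state();r,p,y=s["eef_rot"];R=Ro.from_euler("xyz",[r,p,y],degrees=True).as_matrix();return s,s["tcp_pos"],R
def jang(R): return np.degrees(np.arctan2(R[1,2],R[0,2]))
def show():
    s,p,R=tool();print("t",round(s["time_s"],2),"tcp",p.round(4),"x",R[:,0].round(3),"jawang",round(jang(R),1),"F",s["contact_force"].round(2),"M",s["moment"].round(2),"w",round(s["gripper_width"],4),"J",s["joints"].round(0));return s,p,R
def to(P):
    s,p,R=tool();print("shift tool",(R.T@(np.array(P)-p)).round(4))
E
python3 - <<'E'
from h import *
s,p,R=show();print(R.round(3))
c=capture("top")
hub=onz(c,374.7,259.3,.127);ptr=onz(c,396.7,242.2,.127);piv=onz(c,340.4,242.7,.13);tip=onz(c,310.4,240.4,.138)
g=(onz(c,208,180,.103)+onz(c,278,208,.103))/2
print(hub,ptr,piv,tip,g)
a=lambda d:np.degrees(np.arctan2(d[1],d[0]))
print("handle",a(g-hub),"ptr",a(ptr-hub),"lever",a(tip-piv),np.linalg.norm((g-hub)[:2]),np.linalg.norm((piv-hub)[:2]))
E
```

```text
t 0.25 tcp [0.2477 0.6277 0.2261] x [-0.    -0.001 -1.   ] jawang -111.5 F [ 0.73 -0.98 -1.1 ] M [ 0.    0.02 -0.02] w 0.0876 J [ 85.  21.   1.  -0. -70. -17.]
[[-0.     0.93  -0.367]
 [-0.001 -0.367 -0.93 ]
 [-1.     0.     0.001]]
[ 0.5612007  -0.08202138  0.127     ] [ 0.57972247 -0.10487001  0.127     ] [ 0.57759315 -0.0455588   0.13      ] [ 0.57865428 -0.0142428   0.138     ] [0.63041338 0.06080682 0.103     ]
handle 64.14577597772563 ptr -50.97076182332747 lever 88.05928693463386 0.15871449286387598 0.03997789162232455
```

```bash
cat >> h.py <<'E'
def plan(P,ang,n,Rp=None):
    """print n rows going from present pose to P with jaw angle ang (deg world)"""
    s,p,R=tool() if Rp is None else (None,)+Rp
    a0=jang(R);d=(ang-a0+180)%360-180
    P=np.array(P,float);p=p.copy();sp=round(-np.radians(d)/n,3);rows=[]
    for k in range(n):
        tgt=p+(P-p)/(n-k)
        t=(R.T@(tgt-p)).round(4);rows+=[*map(float,t),sp]
        p=p+R@t;R=R@Ro.from_rotvec([sp,0,0]).as_matrix()
    for i in range(0,len(rows),20):print([round(x,4) for x in rows[i:i+20]])
    print("end",p.round(4),jang(R).round(1))
    return p,R
E
python3 - <<'E'
from h import *
plan([.5935,-.0155,.200],154,20)
E
```

```text
[0.0013, 0.0279, 0.0236, np.float64(0.082), 0.0013, 0.0297, 0.0212, np.float64(0.082), 0.0013, 0.0314, 0.0187, np.float64(0.082), 0.0013, 0.0328, 0.0161, np.float64(0.082), 0.0013, 0.034, 0.0133, np.float64(0.082)]
[0.0013, 0.035, 0.0105, np.float64(0.082), 0.0013, 0.0357, 0.0076, np.float64(0.082), 0.0013, 0.0362, 0.0046, np.float64(0.082), 0.0013, 0.0365, 0.0017, np.float64(0.082), 0.0013, 0.0365, -0.0013, np.float64(0.082)]
[0.0014, 0.0362, -0.0043, np.float64(0.082), 0.0013, 0.0358, -0.0073, np.float64(0.082), 0.0014, 0.0351, -0.0102, np.float64(0.082), 0.0013, 0.0341, -0.013, np.float64(0.082), 0.0014, 0.0329, -0.0157, np.float64(0.082)]
[0.0013, 0.0315, -0.0184, np.float64(0.082), 0.0014, 0.0299, -0.0209, np.float64(0.082), 0.0013, 0.0281, -0.0233, np.float64(0.082), 0.0014, 0.0261, -0.0256, np.float64(0.082), 0.0013, 0.024, -0.0276, np.float64(0.082)]
end [ 0.5935 -0.0155  0.2   ] 154.5
```

Call:
{"name": "play_rows", "arguments": {
  "series": [0.001,0.028,0.024,0.082,0.001,0.03,0.021,0.082,0.001,0.031,0.019,0.082,0.001,0.033,0.016,0.082,0.001,0.034,0.013,0.082],
  "jaw": 68
}}

```text
time_s: 0.72
tcp_pos: [0.3349, 0.4652, 0.2215]
eef_rot: [-155.9, 90.0, 68.9]
contact_force: [1.1, 0.3, -0.5]
gripper_width: 0.0616
```

Call:
{"name": "play_rows", "arguments": {
  "series": [0.001,0.035,0.01,0.082,0.001,0.036,0.008,0.082,0.001,0.036,0.005,0.082,0.001,0.036,0.002,0.082,0.001,0.036,-0.001,0.082]
}}

```text
time_s: 1.13
tcp_pos: [0.4202, 0.3047, 0.2168]
eef_rot: [-144.8, 90.0, 56.5]
contact_force: [0.7, 0.6, -0.5]
gripper_width: 0.0596
```

Call:
{"name": "play_rows", "arguments": {
  "series": [0.001,0.036,-0.004,0.082,0.001,0.036,-0.007,0.082,0.001,0.035,-0.01,0.082,0.001,0.034,-0.013,0.082,0.001,0.033,-0.016,0.082]
}}

```text
time_s: 1.55
tcp_pos: [0.5061, 0.1438, 0.2119]
eef_rot: [-140.4, 90.0, 37.4]
contact_force: [0.3, 0.5, -0.4]
gripper_width: 0.0592
```

Call:
{"name": "play_rows", "arguments": {
  "series": [0.001,0.031,-0.018,0.082,0.001,0.03,-0.021,0.082,0.001,0.028,-0.023,0.082,0.001,0.026,-0.026,0.082,0.001,0.024,-0.028,0.082]
}}

```text
time_s: 1.97
tcp_pos: [0.5929, -0.0167, 0.2067]
eef_rot: [-134.9, 90.0, 19.4]
contact_force: [0.3, 0.9, 0.1]
gripper_width: 0.0597
```

Run:
```python
from h import *
show()
plan([.5935,-.0155,.124],154,5)
```

```text
t 1.97 tcp [ 0.5929 -0.0167  0.2067] x [ 0.  0. -1.] jawang 154.3 F [0.26 0.9  0.12] M [ 0.27 -0.17 -0.01] w 0.0597 J [ 17.  14. -12.  -0. -65. -43.]
[0.0165, -0.0003, 0.0, np.float64(0.001), 0.0165, -0.0002, 0.0, np.float64(0.001), 0.0166, -0.0003, 0.0, np.float64(0.001), 0.0165, -0.0002, 0.0, np.float64(0.001), 0.0166, -0.0003, 0.0, np.float64(0.001)]
end [ 0.5935 -0.0155  0.124 ] 154.0
```

Call:
{"name": "play_rows", "arguments": {
  "series": [0.0165,0,0,0,0.0165,0,0,0,0.0165,0,0,0,0.0165,-0.001,0,0,0.0165,0,0,0]
}}

```text
time_s: 2.38
tcp_pos: [0.5928, -0.0142, 0.1234]
eef_rot: [-131.9, 90.0, 22.6]
contact_force: [0.0, -0.5, 0.1]
gripper_width: 0.0594
```

Run:
```python
from h import *
show()
cv2.imwrite("pics/w1.png",capture("wrist")["img"]);cv2.imwrite("pics/s1.png",capture("scene")["img"][200:420,150:480])
```

```text
t 2.38 tcp [ 0.5928 -0.0142  0.1234] x [ 0.  0. -1.] jawang 154.5 F [ 0.03 -0.49  0.13] M [ 0.09 -0.11  0.04] w 0.0594 J [ 17.  18. -18.  -0. -54. -43.]
```

View pics/w1.png

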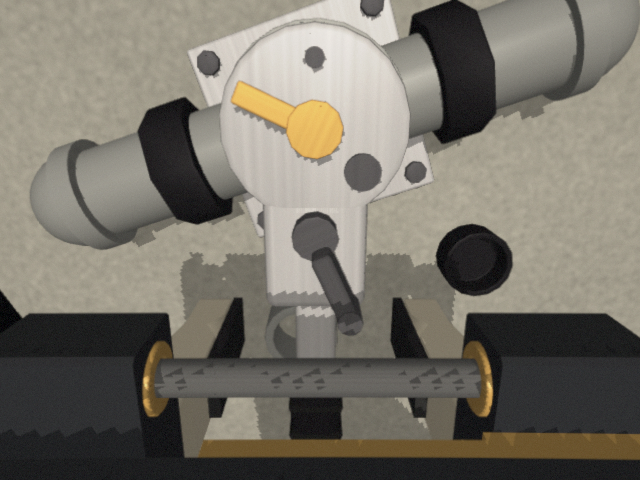

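View pics/s1.png

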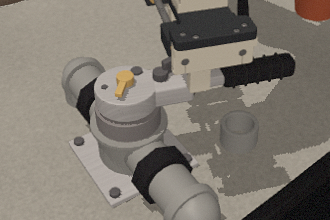

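Call:
{"name": "play_rows", "arguments": {
  "series": [0,0,-0.004,0,0,0,-0.006,0,0,0,-0.006,0,0,0,-0.005,0,0,0,-0.004,0]
}}

```text
time_s: 2.9
tcp_pos: [0.6163, -0.0245, 0.1249]
eef_rot: [-117.1, 89.9, 37.4]
contact_force: [-1.4, 1.9, 1.3]
gripper_width: 0.0594
```

Call:
{"name": "play_rows", "arguments": {
  "series": [0,0,-0.004,0,0,0,-0.003,0,0,0,-0.003,0,0,0,-0.002,0,0,0,0,0]
}}

```text
time_s: 3.32
tcp_pos: [0.6266, -0.0304, 0.1241]
eef_rot: [156.3, 90.0, -49.2]
contact_force: [-0.5, -0.2, -0.3]
gripper_width: 0.0597
```

Run:
```python
from h import *
show()
cv2.imwrite("pics/w2.png",capture("wrist")["img"])
```

```text
t 3.32 tcp [ 0.6266 -0.0304  0.1241] x [ 0. -0. -1.] jawang 154.5 F [-0.54 -0.18 -0.32] M [ 0.06 -0.11  0.01] w 0.0597 J [ 15.  21. -13.   0. -56. -41.]
```

View pics/w2.png

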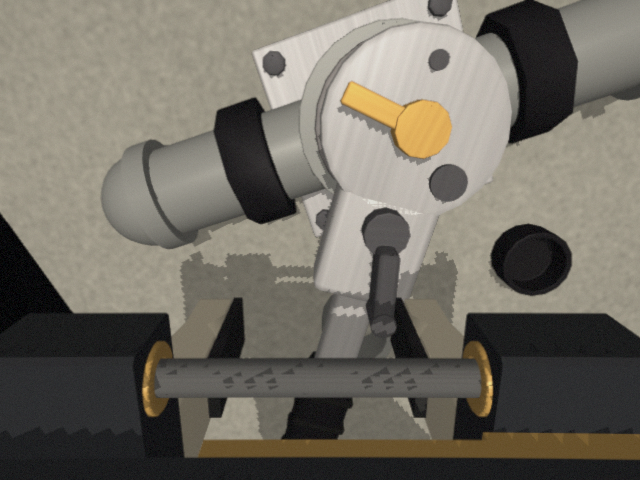

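Run:
```python
from h import *
plan([.637,-.0506,.124],138.4,10)
```

```text
[0.0, 0.0014, -0.0018, np.float64(0.028), 0.0, 0.0013, -0.0019, np.float64(0.028), 0.0, 0.0013, -0.0019, np.float64(0.028), 0.0, 0.0012, -0.0019, np.float64(0.028), 0.0, 0.0012, -0.002, np.float64(0.028)]
[0.0, 0.0011, -0.002, np.float64(0.028), 0.0, 0.001, -0.002, np.float64(0.028), 0.0, 0.001, -0.0021, np.float64(0.028), 0.0, 0.0009, -0.0021, np.float64(0.028), 0.0001, 0.0009, -0.0021, np.float64(0.028)]
end [ 0.637  -0.0506  0.124 ] 138.5
```

Call:
{"name": "play_rows", "arguments": {
  "series": [0,0.0014,-0.002,0.028,0,0.0014,-0.002,0.028,0,0.0013,-0.002,0.028,0,0.0012,-0.002,0.028,0,0.0012,-0.002,0.028]
}}

```text
time_s: 3.78
tcp_pos: [0.6319, -0.0404, 0.124]
eef_rot: [-63.5, 90.0, 82.8]
contact_force: [-0.9, 4.6, 0.7]
gripper_width: 0.0597
```

Call:
{"name": "play_rows", "arguments": {
  "series": [0,0.001,-0.002,0.028,0,0.001,-0.002,0.028,0,0.001,-0.002,0.028,0,0.001,-0.002,0.028,0,0.001,-0.002,0.028]
}}

```text
time_s: 4.2
tcp_pos: [0.6368, -0.0504, 0.124]
eef_rot: [1.5, 90.0, 139.8]
contact_force: [-1.7, 4.8, -0.3]
gripper_width: 0.0599
```

Run:
```python
from h import *
show()
cv2.imwrite("pics/w3.png",capture("wrist")["img"])
```

```text
t 4.2 tcp [ 0.6368 -0.0504  0.124 ] x [-0.  0. -1.] jawang 138.3 F [-1.69  4.84 -0.35] M [ 1.88  0.44 -0.11] w 0.0599 J [ 13.  22. -12.  -0. -57. -55.]
```

View pics/w3.png

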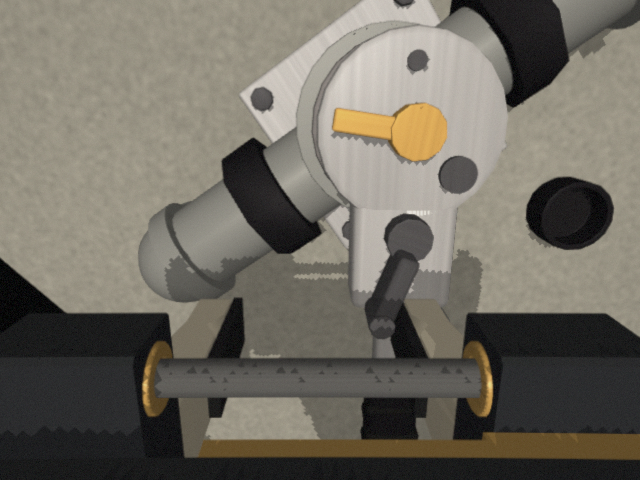

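Run:
```python
from h import *
c=capture("wrist")
a=lambda d:np.degrees(np.arctan2(d[1],d[0]))
h=onz(c,419,132,.128);p=onz(c,408,236,.128);t=onz(c,382,326,.138)
print(h,p,t,a(p-h),a(t-p),np.linalg.norm(p-h),np.linalg.norm(t-p))
c=capture("top");cv2.imwrite("pics/t3.png",c["img"])
# lever tip prediction for -0.42
```

```text
[ 0.56226346 -0.08148985  0.128     ] [ 0.58833413 -0.05437217  0.128     ] [ 0.61695445 -0.03688075  0.138     ] 46.127710161345725 31.431350039736074 0.03761712999585943 0.03500103194292419
```

View pics/t3.png

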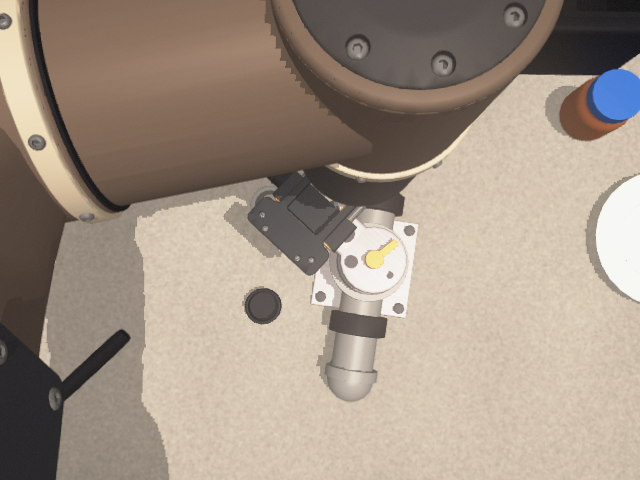

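Call:
{"name": "play_rows", "arguments": {
  "series": [0,0.0005,-0.001,0,0,0.0005,-0.0015,0,0,0.0005,-0.0015,0,0,0,-0.001,0,0,0,0,0]
}}

```text
time_s: 4.77
tcp_pos: [0.6383, -0.0526, 0.1237]
eef_rot: [-13.7, 89.8, 124.8]
contact_force: [-6.5, 16.1, 4.2]
gripper_width: 0.0596
```

Run:
```python
from h import *
show()
c=capture("wrist");cv2.imwrite("pics/w4.png",cv2.resize(c["img"][80:350,260:560],None,fx=2,fy=2))
```

```text
t 4.77 tcp [ 0.6383 -0.0526  0.1237] x [-0.002  0.003 -1.   ] jawang 138.5 F [-6.47 16.08  4.21] M [ 5.99  2.44 -0.4 ] w 0.0596 J [ 13.  22. -11.  -0. -57. -54.]
```

View pics/w4.png

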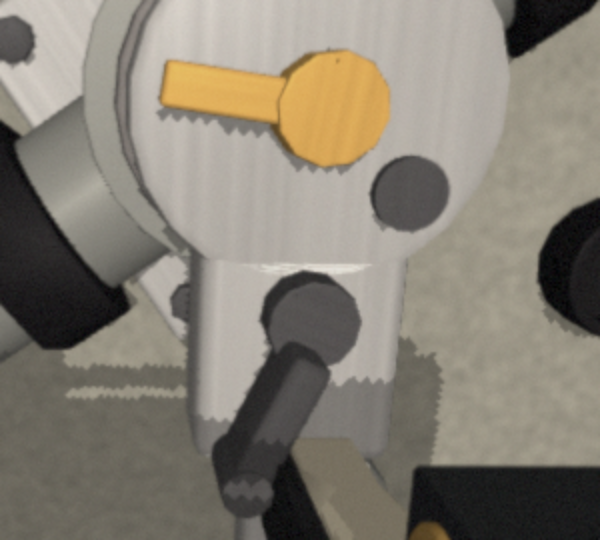

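Run:
```python
from h import *
c=capture("wrist")
a=lambda d:np.degrees(np.arctan2(d[1],d[0]))
f=lambda x,y:(260+x/2,80+y/2)
h=onz(c,*f(334,108),.127);p=onz(c,*f(311,318),.128);t=onz(c,*f(248,495),.138)
print(h,p,t,a(p-h),a(t-p),np.linalg.norm(p-h),np.linalg.norm(t-p))
# compare expected projections
O3=[.5612,-.0821]
for wr in(-.6,-.55):
  th=np.radians(82.8)+wr
  P=np.array(O3)+.04*np.array([np.cos(th),np.sin(th)])
  print(proj(c,[*P,.128]))
  for l in(-.3,-.36,-.42):
    T=P+.032*np.array([np.cos(th+l),np.sin(th+l)]);print(wr,l,(proj(c,[*T,.138])-[260,80])*2)
```

```text
[ 0.56198461 -0.08111389  0.127     ] [ 0.58832212 -0.0536908   0.128     ] [ 0.61805224 -0.03791149  0.138     ] 46.1568107477157 27.957207657467563 0.03803537751963679 0.0351122038832758
[419.20203995 240.9132416 ]
-0.6 -0.3 [268.12962666 493.99770855]
-0.6 -0.36 [258.56651832 491.00143617]
-0.6 -0.42 [249.22864656 487.48086043]
[424.56501804 240.78626797]
-0.55 -0.3 [286.97372245 495.86416797]
-0.55 -0.36 [277.25221185 493.30865223]
-0.55 -0.42 [267.73410505 490.22267141]
```

Call:
{"name": "play_rows", "arguments": {
  "series": [0,0,0.003,0,0,0,0.005,0,0,0,0.007,0,0,0,0.005,0,0,0,0,0]
}}

```text
time_s: 5.28
tcp_pos: [0.6238, -0.0415, 0.1242]
eef_rot: [98.0, 90.0, -123.5]
contact_force: [0.3, -0.4, -0.2]
gripper_width: 0.0596
```

Run:
```python
from h import *
show()
c=capture("wrist");cv2.imwrite("pics/w5.png",cv2.resize(c["img"][80:350,200:500],None,fx=2,fy=2))
```

```text
t 5.28 tcp [ 0.6238 -0.0415  0.1242] x [-0. -0. -1.] jawang 138.5 F [ 0.29 -0.37 -0.23] M [ 0.09 -0.05 -0.02] w 0.0596 J [ 14.  21. -14.   0. -56. -56.]
```

View pics/w5.png

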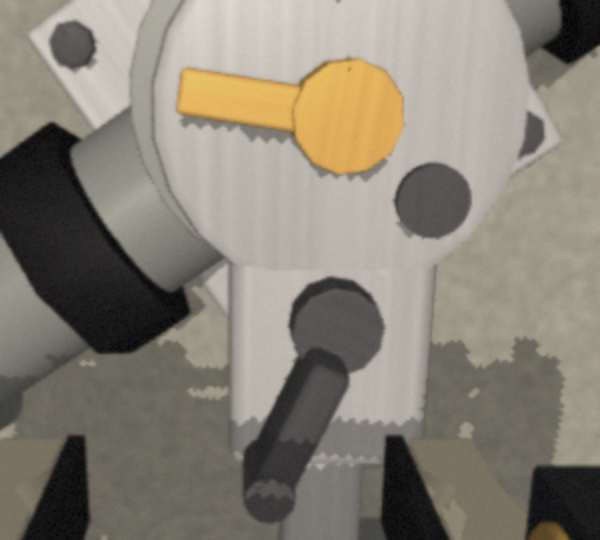

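Run:
```python
from h import *
c=capture("wrist")
a=lambda d:np.degrees(np.arctan2(d[1],d[0]))
f=lambda x,y:(200+x/2,80+y/2)
h=onz(c,*f(348,115),.127)
for pz in(.126,.13,.134):
  p=onz(c,*f(342,325),pz);t=onz(c,*f(270,502),.138)
  print(h,p,t,a(p-h),a(t-p),a(t-p)-a(p-h),np.linalg.norm(p-h),np.linalg.norm(t-p))
ptr=onz(c,*f(180,92),.127);print("ptr",a(ptr-h))
e1=onz(c,*f(232,268),.116);e2=onz(c,*f(232,430),.116);g1=onz(c,*f(436,270),.116);g2=onz(c,*f(427,430),.116)
print(a(e2-e1),a(g2-g1))
```

```text
[ 0.56248472 -0.08153356  0.127     ] [ 0.58788032 -0.0519682   0.126     ] [ 0.61884127 -0.03777794  0.138     ] 49.33857216880377 24.623304498980676 -24.715267669823096 0.038987777584792147 0.03611015638878865
[ 0.56248472 -0.08153356  0.127     ] [ 0.58743114 -0.05325683  0.13      ] [ 0.61884127 -0.03777794  0.138     ] 48.58047784856588 26.23403865015492 -22.34643919841096 0.03782720085316578 0.03591924364921298
[ 0.56248472 -0.08153356  0.127     ] [ 0.58698195 -0.05454545  0.134     ] [ 0.61884127 -0.03777794  0.138     ] 47.7698259185454 27.757761720941595 -20.012064197603806 0.03711431109218381 0.036223823297898985
ptr -49.03652776135599
48.46429421603836 49.414474519282216
```

Run:
```python
from h import *
s,p,R=tool()
th=np.radians(48.6);G=np.array([.5614,-.0821])+.157*np.array([np.cos(th),np.sin(th)]);print(G)
q=plan([*p[:2],.165],138.6,3)
q=plan([*G,.165],138.6,3,q)
q=plan([*G,.086],138.6,4,q)
```

```text
[0.66522596 0.03566744]
[-0.0136, -0.0, -0.0, np.float64(-0.001), -0.0135, -0.0, -0.0, np.float64(-0.001), -0.0136, -0.0, -0.0, np.float64(-0.001)]
end [ 0.6245 -0.0417  0.165 ] 138.7
[0.0, -0.0283, 0.0069, np.float64(0.0), 0.0, -0.0283, 0.0068, np.float64(0.0), 0.0, -0.0284, 0.0069, np.float64(0.0)]
end [0.6652 0.0357 0.165 ] 138.7
[0.0198, 0.0, 0.0, np.float64(0.0), 0.0197, 0.0, 0.0, np.float64(0.0), 0.0198, 0.0, 0.0, np.float64(0.0), 0.0197, 0.0, 0.0, np.float64(0.0)]
end [0.6652 0.0357 0.086 ] 138.7
```

Call:
{"name": "play_rows", "arguments": {
  "series": [-0.0135,0,0,0,-0.0135,0,0,0,-0.0135,0,0,0,0,-0.0285,0.007,0,0,-0.0285,0.007,0]
}}

```text
time_s: 5.8
tcp_pos: [0.6528, 0.0096, 0.1663]
eef_rot: [-130.9, 89.9, 7.4]
contact_force: [0.4, -0.3, -0.3]
gripper_width: 0.0597
```

Call:
{"name": "play_rows", "arguments": {
  "series": [0,-0.0285,0.0065,0,0,0,0,0,0.005,0,0,0,0.01,0,0,0,0.01,0,0,0]
}}

```text
time_s: 6.22
tcp_pos: [0.6656, 0.0353, 0.1386]
eef_rot: [17.8, 90.0, 156.2]
contact_force: [0.0, 0.1, -0.1]
gripper_width: 0.0596
```

Run:
```python
from h import *
show()
c=capture("wrist");cv2.imwrite("pics/w6.png",c["img"])
```

```text
t 6.22 tcp [0.6656 0.0353 0.1386] x [-0.  0. -1.] jawang 138.4 F [ 0.03  0.07 -0.09] M [ 0.11 -0.08  0.03] w 0.0596 J [ 20.  23.  -7.  -0. -60. -61.]
```

View pics/w6.png

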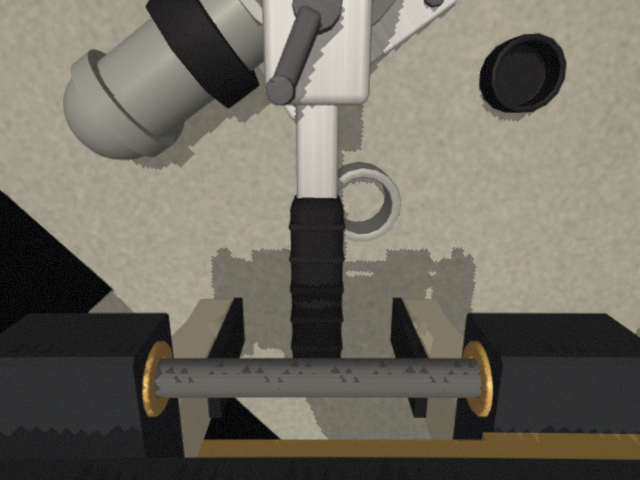

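Call:
{"name": "play_rows", "arguments": {
  "series": [0.013,0,0,0,0.013,0,0,0,0.013,0,0,0,0.013,0,0,0,0,0,0,0]
}}

```text
time_s: 6.68
tcp_pos: [0.6636, 0.0347, 0.0841]
eef_rot: [53.0, 89.7, -168.7]
contact_force: [0.1, -0.1, -1.1]
gripper_width: 0.0596
```

Call:
{"name": "play_rows", "arguments": {
  "series": [0,0,0,0,0,0,0,0,0,0,0,0,0,0,0,0,0,0,0,0],
  "jaw": 36
}}

```text
time_s: 7.1
tcp_pos: [0.6663, 0.036, 0.0883]
eef_rot: [-121.8, 89.9, 16.6]
contact_force: [0.7, 0.7, 0.5]
gripper_width: 0.0338
```

```bash
cat >> h.py <<'E'
AX=np.array([.5614,-.0821])
def arc(dth,n,r=.157,z=.086):
    """rows swinging tool about AX by dth rad (CCW +), n rows; starts from present pose"""
    s,p,R=tool();a0=np.arctan2(*(p[:2]-AX)[::-1]);print("tool wrench-angle",a0-np.radians(82.8),"r",np.linalg.norm(p[:2]-AX),"jaw-handle",(jang(R)-90-np.degrees(a0)+180)%360-180)
    d=dth/n;rows=[]
    # chord in tool frame, jaw axis kept tangential
    for k in range(n):
        a=a0+d*(k+1);tgt=np.array([*(AX+r*np.array([np.cos(a),np.sin(a)])),z])
        t=(R.T@(tgt-p)).round(4);rows+=[float(x) for x in t]+[round(-d,3)]
        p=p+R@t;R=R@Ro.from_rotvec([-d,0,0]).as_matrix()
    for i in range(0,len(rows),20):print(rows[i:i+20])
def tang():
    s,p,R=tool();a=np.arctan2(*(p[:2]-AX)[::-1]);t=np.array([-np.sin(a),np.cos(a)]);r=np.linalg.norm(p[:2]-AX)
    print("wr(tool)",round(a-np.radians(82.8),3),"Ft",round(s["contact_force"][:2]@t,2),"at grip",round(s["contact_force"][:2]@t*r/.155,2))
E
python3 - <<'E'
from h import *
show()
arc(1.0,20)
E
```

```text
t 7.1 tcp [0.6663 0.036  0.0883] x [ 0.001  0.    -1.   ] jawang 138.5 F [0.7  0.75 0.54] M [ 0.08 -0.1   0.01] w 0.0338 J [ 20.  26. -10.   0. -54. -61.]
tool wrench-angle -0.6003266387407049 r 0.15797220942991158 jaw-handle 0.05942122264659133
[0.0023, 0.0012, 0.0078, -0.05, 0.0, 0.0001, 0.0079, -0.05, 0.0, 0.0002, 0.0078, -0.05, 0.0, 0.0002, 0.0079, -0.05, 0.0, 0.0002, 0.0078, -0.05]
[-0.0, 0.0002, 0.0079, -0.05, -0.0, 0.0002, 0.0078, -0.05, -0.0, 0.0002, 0.0079, -0.05, -0.0, 0.0002, 0.0078, -0.05, -0.0, 0.0001, 0.0079, -0.05]
[-0.0, 0.0002, 0.0078, -0.05, -0.0001, 0.0002, 0.0079, -0.05, 0.0, 0.0002, 0.0078, -0.05, 0.0, 0.0002, 0.0079, -0.05, 0.0, 0.0002, 0.0078, -0.05]
[0.0, 0.0002, 0.0079, -0.05, 0.0, 0.0002, 0.0078, -0.05, -0.0, 0.0002, 0.0078, -0.05, -0.0, 0.0001, 0.0079, -0.05, -0.0, 0.0002, 0.0078, -0.05]
```

Call:
{"name": "play_rows", "arguments": {
  "series": [0.001,0.001,0.0078,-0.05,0,0.0002,0.0078,-0.05,0,0.0002,0.0078,-0.05,0,0.0002,0.0078,-0.05,0,0.0002,0.0078,-0.05]
}}

```text
time_s: 7.52
tcp_pos: [0.6336, 0.0576, 0.0871]
eef_rot: [-143.4, 89.9, 9.5]
contact_force: [0.4, -0.4, -0.5]
gripper_width: 0.0318
```

Run:
```python
from h import *
show();tang()
c=capture("wrist");cv2.imwrite("pics/w7.png",c["img"])
```

```text
t 7.52 tcp [0.6336 0.0576 0.0871] x [ 0.001  0.    -1.   ] jawang 152.9 F [ 0.41 -0.38 -0.53] M [-0.28 -0.44  0.01] w 0.0318 J [ 23.  24. -14.   0. -52. -50.]
wr(tool) -0.351 Ft -0.54 at grip -0.55
```

View pics/w7.png

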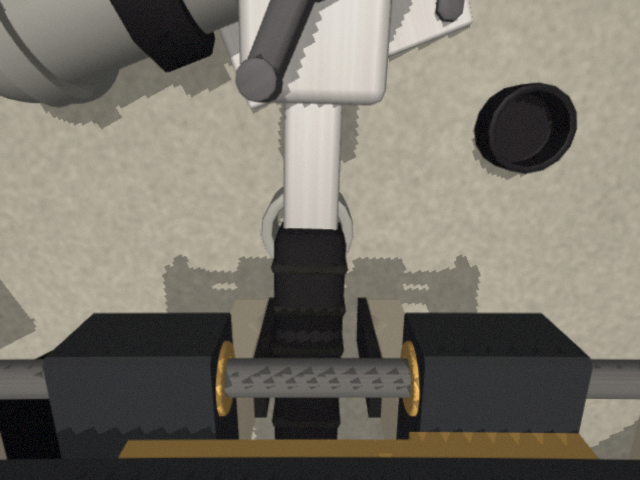

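Call:
{"name": "play_rows", "arguments": {
  "series": [0,0.0002,0.0078,-0.05,0,0.0002,0.0078,-0.05,0,0.0002,0.0078,-0.05,0,0.0002,0.0078,-0.05,0,0.0002,0.0078,-0.05]
}}

```text
time_s: 7.98
tcp_pos: [0.5972, 0.0709, 0.0872]
eef_rot: [-152.2, 89.9, 15.0]
contact_force: [1.3, -0.1, -0.8]
gripper_width: 0.0313
```

Run:
```python
from h import *
show();tang()
c=capture("top");cv2.imwrite("pics/t8.png",c["img"])
```

```text
t 7.98 tcp [0.5972 0.0709 0.0872] x [ 0.001  0.    -1.   ] jawang 167.2 F [ 1.34 -0.08 -0.75] M [-0.02 -0.48 -0.02] w 0.0313 J [ 25.  21. -19.   0. -50. -38.]
wr(tool) -0.104 Ft -1.32 at grip -1.34
```

View pics/t8.png

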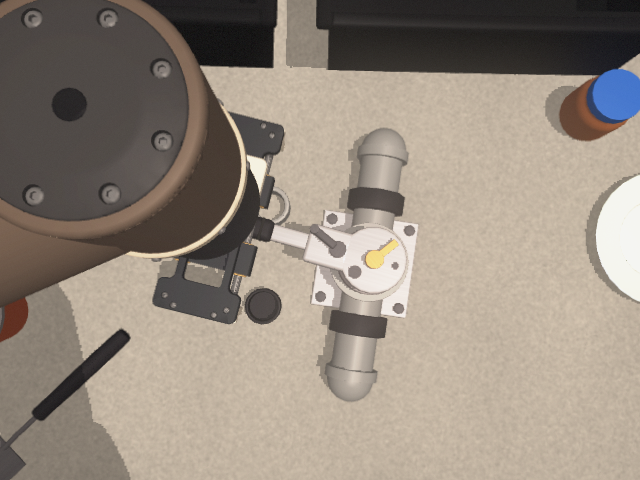

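Call:
{"name": "play_rows", "arguments": {
  "series": [0,0.0002,0.0078,-0.05,0,0.0002,0.0078,-0.05,0,0.0002,0.0078,-0.05,0,0.0002,0.0078,-0.05,0,0.0002,0.0078,-0.05]
}}

```text
time_s: 8.45
tcp_pos: [0.5587, 0.0749, 0.0871]
eef_rot: [-159.4, 89.9, 22.1]
contact_force: [1.0, 0.9, 0.5]
gripper_width: 0.0315
```

Call:
{"name": "play_rows", "arguments": {
  "series": [0,0.0002,0.0078,-0.05,0,0.0002,0.0078,-0.05,0,0.0002,0.0078,-0.05,0,0.0002,0.0078,-0.05,0,0.0002,0.0078,-0.05]
}}

```text
time_s: 8.87
tcp_pos: [0.5203, 0.0691, 0.0871]
eef_rot: [-168.1, 89.9, 27.7]
contact_force: [0.9, 1.5, -0.4]
gripper_width: 0.0316
```

Run:
```python
from h import *
show();tang()
c=capture("top");cv2.imwrite("pics/t9.png",cv2.resize(c["img"][150:350,180:430],None,fx=3,fy=3))
arc(.15,5)
```

```text
t 8.87 tcp [0.5203 0.0691 0.0871] x [ 0.002  0.001 -1.   ] jawang -164.2 F [ 0.92  1.54 -0.38] M [ 0.59 -0.47  0.  ] w 0.0316 J [ 29.  14. -29.   0. -47. -13.]
wr(tool) 0.391 Ft -1.29 at grip -1.3
tool wrench-angle 0.40248299893411676 r 0.1565401922272268 jaw-handle 0.10192224521205162
[0.001, -0.0004, 0.0047, -0.03, -0.0, 0.0001, 0.0047, -0.03, -0.0, 0.0, 0.0047, -0.03, -0.0, 0.0001, 0.0047, -0.03, -0.0, 0.0, 0.0047, -0.03]
```

View pics/t9.png

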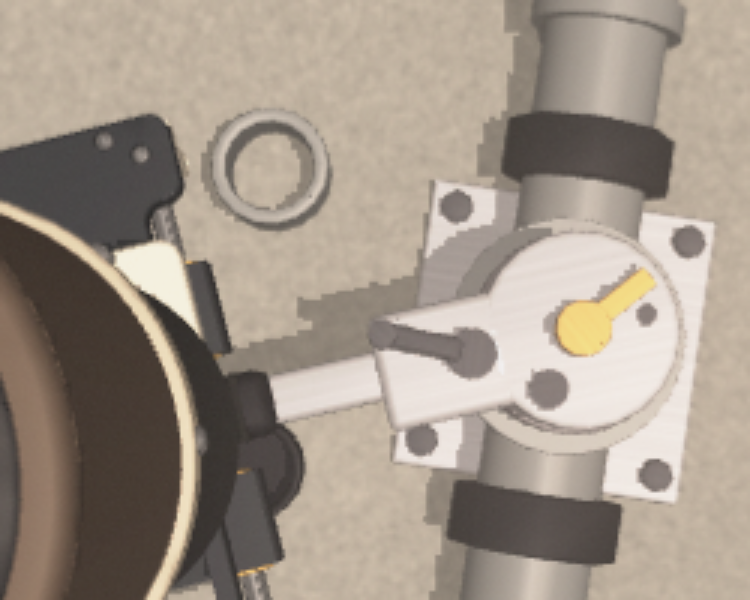

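Call:
{"name": "play_rows", "arguments": {
  "series": [0.001,0,0.006,-0.038,0,0.0001,0.006,-0.038,0,0.0001,0.006,-0.038,0,0.0001,0.006,-0.038,0,0.0001,0.005,-0.032]
}}

```text
time_s: 9.33
tcp_pos: [0.4931, 0.0586, 0.0861]
eef_rot: [178.6, 89.9, 24.9]
contact_force: [0.5, 0.1, 0.6]
gripper_width: 0.0317
```

Run:
```python
from h import *
show();tang()
arc(-.5,10)
```

```text
t 9.33 tcp [0.4931 0.0586 0.0861] x [ 0.001  0.001 -1.   ] jawang -153.8 F [0.5  0.07 0.65] M [ 0.39 -0.2   0.06] w 0.0317 J [ 30.  12. -32.   0. -46.  -3.]
wr(tool) 0.578 Ft -0.48 at grip -0.49
tool wrench-angle 0.5777015570482942 r 0.1564195801633211 jaw-handle 0.3418441897829325
[0.0001, -0.0003, -0.0078, 0.05, -0.0, 0.0002, -0.0079, 0.05, -0.0, 0.0002, -0.0078, 0.05, -0.0, 0.0003, -0.0079, 0.05, 0.0, 0.0002, -0.0078, 0.05]
[0.0, 0.0003, -0.0079, 0.05, 0.0, 0.0002, -0.0078, 0.05, 0.0, 0.0003, -0.0079, 0.05, 0.0, 0.0002, -0.0078, 0.05, 0.0001, 0.0002, -0.0079, 0.05]
```

Call:
{"name": "play_rows", "arguments": {
  "series": [0,0.0002,-0.0078,0.05,0,0.0002,-0.0078,0.05,0,0.0002,-0.0078,0.05,0,0.0002,-0.0078,0.05,0,0.0002,-0.0078,0.05]
}}

```text
time_s: 9.75
tcp_pos: [0.5289, 0.0708, 0.0856]
eef_rot: [9.8, 89.9, -158.6]
contact_force: [-4.1, -0.8, 3.4]
gripper_width: 0.0316
```

Call:
{"name": "play_rows", "arguments": {
  "series": [0,0.0002,-0.0078,0.05,0,0.0002,-0.0078,0.05,0,0.0002,-0.0078,0.05,0,0.0002,-0.0078,0.05,0,0.0002,-0.0078,0.05]
}}

```text
time_s: 10.17
tcp_pos: [0.5678, 0.0741, 0.0857]
eef_rot: [18.4, 89.9, -164.3]
contact_force: [-4.8, -0.3, 3.4]
gripper_width: 0.0314
```

Run:
```python
from h import *
show();tang()
c=capture("top");cv2.imwrite("pics/t10.png",cv2.resize(c["img"][150:350,180:430],None,fx=3,fy=3))
arc(-.25,5)
```

```text
t 10.17 tcp [0.5678 0.0741 0.0857] x [-0.002 -0.    -1.   ] jawang 177.3 F [-4.81 -0.32  3.4 ] M [0.18 1.39 0.07] w 0.0314 J [ 27.  19. -23.  -0. -49. -30.]
wr(tool) 0.085 Ft 4.8 at grip 4.84
tool wrench-angle 0.07341817621699631 r 0.1566826524667055 jaw-handle 0.1503135136829883
[-0.0003, -0.0001, -0.0078, 0.05, -0.0, 0.0002, -0.0079, 0.05, -0.0, 0.0002, -0.0078, 0.05, -0.0, 0.0002, -0.0079, 0.05, -0.0, 0.0003, -0.0078, 0.05]
```

View pics/t10.png

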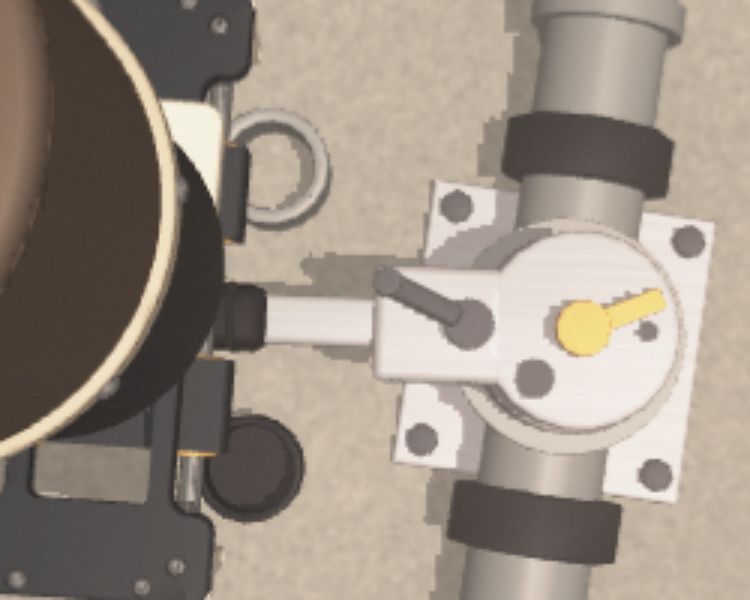

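Call:
{"name": "play_rows", "arguments": {
  "series": [0,0.0002,-0.0063,0.04,0,0.0002,-0.0063,0.04,0,0.0002,-0.0063,0.04,0,0.0002,-0.0063,0.04,0,0.0002,-0.0063,0.04]
}}

```text
time_s: 10.63
tcp_pos: [0.5988, 0.0697, 0.0855]
eef_rot: [2.6, 89.9, 168.6]
contact_force: [-2.4, 3.3, 2.1]
gripper_width: 0.0317
```

Run:
```python
from h import *
tang()
```

```text
wr(tool) -0.116 Ft 3.08 at grip 3.11
```

Call:
{"name": "play_rows", "arguments": {
  "series": [0,0.0002,-0.0047,0.03,0,0.0002,-0.0047,0.03,0,0.0002,-0.0047,0.03,0,0.0002,-0.0047,0.03,0,0.0002,-0.0047,0.03]
}}

```text
time_s: 11.05
tcp_pos: [0.6215, 0.0622, 0.0855]
eef_rot: [-72.0, 90.0, 85.4]
contact_force: [-2.5, 4.7, -0.3]
gripper_width: 0.0315
```

```bash
cat >> h.py <<'E'
def ptr(save=None):
    c=capture("top");hsv=cv2.cvtColor(c["img"],cv2.COLOR_BGR2HSV)[200:320,310:440]
    m=cv2.inRange(hsv,(12,110,120),(32,255,255));ys,xs=np.nonzero(m)
    q=np.array([onz(c,x+310,y+200,.127)[:2] for x,y in zip(xs,ys)])-AX
    rr=np.hypot(*q.T);k=rr>.013;d=q[k].mean(0);ang=np.degrees(np.arctan2(d[1],d[0]))
    print("n",len(xs),k.sum(),"ptr ang",ang.round(1),"stem~",np.radians(ang+97.2).round(3),"rmax",rr.max().round(4))
    if save:cv2.imwrite(save,cv2.resize(c["img"][150:350,180:430],None,fx=3,fy=3))
E
python3 - <<'E'
from h import *
tang();show();ptr();arc(-.15,5)
E
```

```text
wr(tool) -0.269 Ft 4.05 at grip 4.09
t 11.05 tcp [0.6215 0.0622 0.0855] x [ 0.     0.001 -1.   ] jawang 157.5 F [-2.45  4.65 -0.25] M [ 1.93  0.84 -0.01] w 0.0315 J [ 24.  23. -16.  -0. -51. -46.]
n 363 87 ptr ang -86.5 stem~ 0.187 rmax 0.0288
tool wrench-angle -0.2747615815357334 r 0.15618177698756266 jaw-handle 0.282870434379646
[-0.0005, -0.0007, -0.0047, 0.03, -0.0, 0.0001, -0.0047, 0.03, -0.0, 0.0001, -0.0047, 0.03, -0.0, 0.0001, -0.0047, 0.03, -0.0, 0.0, -0.0047, 0.03]
```

Call:
{"name": "play_rows", "arguments": {
  "series": [0,0,-0.0039,0.025,0,0.0001,-0.0039,0.025,0,0.0001,-0.0039,0.025,0,0.0001,-0.0039,0.025,0,0.0001,-0.0039,0.025]
}}

```text
time_s: 11.52
tcp_pos: [0.6383, 0.0535, 0.0854]
eef_rot: [-15.0, 89.9, 135.3]
contact_force: [-3.4, 5.9, 0.6]
gripper_width: 0.0317
```

Run:
```python
from h import *
tang();ptr("pics/t12.png")
```

```text
wr(tool) -0.39 Ft 5.87 at grip 5.9
n 370 92 ptr ang -90.0 stem~ 0.125 rmax 0.0287
```

Call:
{"name": "play_rows", "arguments": {
  "series": [0,0,-0.003,0.02,0,0.0001,-0.0031,0.02,0,0.0001,-0.0031,0.02,0,0.0001,-0.0031,0.02,0,0,0,0]
}}

```text
time_s: 11.98
tcp_pos: [0.6489, 0.0469, 0.0854]
eef_rot: [-36.7, 90.0, 109.1]
contact_force: [-3.3, 6.7, 1.9]
gripper_width: 0.0315
```

Run:
```python
from h import *
tang();ptr("pics/t13.png");show()
```

```text
wr(tool) -0.47 Ft 6.47 at grip 6.51
n 376 99 ptr ang -91.6 stem~ 0.098 rmax 0.0287
t 12.03 tcp [0.6489 0.047  0.0854] x [-0.     0.001 -1.   ] jawang 145.8 F [-3.4   6.11  0.08] M [2.14 0.94 0.01] w 0.0315 J [ 21.  25. -12.  -0. -53. -55.]
```

View pics/t13.png

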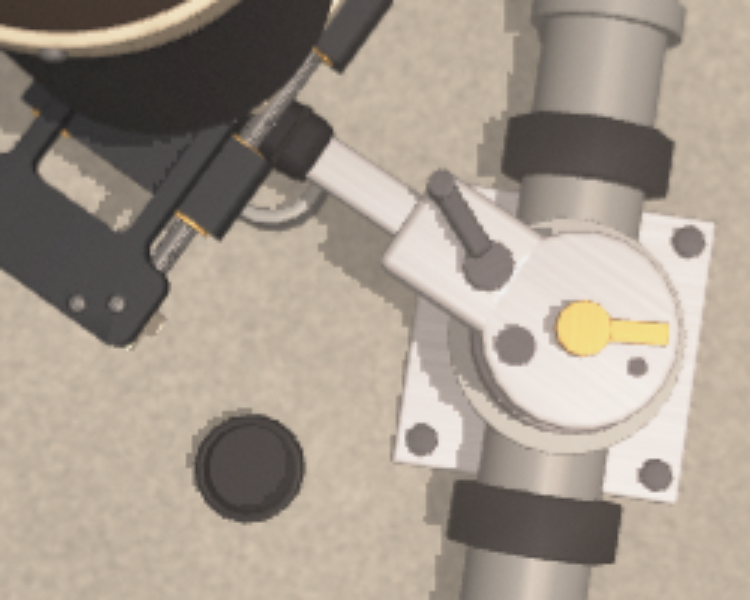

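Call:
{"name": "play_rows", "arguments": {
  "series": [0,0,-0.0031,0.02,0,0,-0.0031,0.02,0,0,-0.0031,0.02,0,0,-0.0031,0.02,0,0,-0.0015,0.01]
}}

```text
time_s: 12.45
tcp_pos: [0.6595, 0.039, 0.0854]
eef_rot: [1.0, 89.9, 141.7]
contact_force: [-6.0, 7.9, 2.7]
gripper_width: 0.0317
```

Call:
{"name": "play_rows", "arguments": {
  "series": [0,0,0,0,0,0,0,0,0,0,0,0,0,0,0,0,0,0,0,0]
}}

```text
time_s: 12.87
tcp_pos: [0.6596, 0.039, 0.0854]
eef_rot: [-5.4, 89.9, 135.4]
contact_force: [-4.2, 6.0, 1.3]
gripper_width: 0.0314
```

Run:
```python
from h import *
tang();ptr();show()
```

```text
wr(tool) -0.556 Ft 7.04 at grip 7.08
n 378 97 ptr ang -93.9 stem~ 0.057 rmax 0.0286
t 12.92 tcp [0.6595 0.039  0.0854] x [-0.001  0.001 -1.   ] jawang 140.7 F [-4.51  5.78  2.11] M [2.4  1.45 0.01] w 0.0315 J [ 20.  26. -11.  -0. -53. -59.]
```

Call:
{"name": "play_rows", "arguments": {
  "series": [0,0.0001,0.0031,-0.02,0,0.0001,0.0031,-0.02,0,0.0001,0.0047,-0.03,0,0.0002,0.0063,-0.04,0,0.0002,0.0063,-0.04]
}}

```text
time_s: 13.33
tcp_pos: [0.6407, 0.0519, 0.0854]
eef_rot: [-91.8, 90.0, 57.7]
contact_force: [-1.5, 2.4, -0.9]
gripper_width: 0.0317
```

Call:
{"name": "play_rows", "arguments": {
  "series": [0,0.0002,0.0078,-0.05,0,0.0002,0.0078,-0.05,0,0.0002,0.0078,-0.05,0,0.0002,0.0078,-0.05,0,0.0002,0.0078,-0.05]
}}

```text
time_s: 13.75
tcp_pos: [0.6055, 0.0667, 0.0859]
eef_rot: [179.5, 89.9, -16.7]
contact_force: [0.4, 0.4, 0.4]
gripper_width: 0.0317
```

Call:
{"name": "play_rows", "arguments": {
  "series": [0,0.0002,0.0078,-0.05,0,0.0002,0.0078,-0.05,0,0.0002,0.0078,-0.05,0,0.0002,0.0078,-0.05,0,0.0002,0.0078,-0.05]
}}

```text
time_s: 14.17
tcp_pos: [0.5672, 0.073, 0.0859]
eef_rot: [177.7, 89.9, -4.2]
contact_force: [0.4, -0.3, 0.4]
gripper_width: 0.0316
```

Run:
```python
from h import *
tang();ptr("pics/t14.png");show();arc(.4,8)
```

```text
wr(tool) 0.088 Ft -0.37 at grip -0.37
n 361 88 ptr ang -88.1 stem~ 0.159 rmax 0.0286
t 14.22 tcp [0.5656 0.0728 0.0858] x [ 0.001 -0.    -1.   ] jawang 178.3 F [-2.38 -0.97 -0.08] M [ 0.05  0.43 -0.03] w 0.0314 J [ 27.  18. -23.   0. -49. -29.]
tool wrench-angle 0.09827713318820952 r 0.15492507276185966 jaw-handle -0.1347887625562123
[-0.0002, -0.0019, 0.0079, -0.05, 0.0, 0.0003, 0.0078, -0.05, 0.0, 0.0002, 0.0078, -0.05, 0.0, 0.0002, 0.0079, -0.05, 0.0, 0.0002, 0.0078, -0.05]
[0.0, 0.0002, 0.0079, -0.05, 0.0, 0.0002, 0.0078, -0.05, 0.0, 0.0002, 0.0079, -0.05]
```

View pics/t14.png

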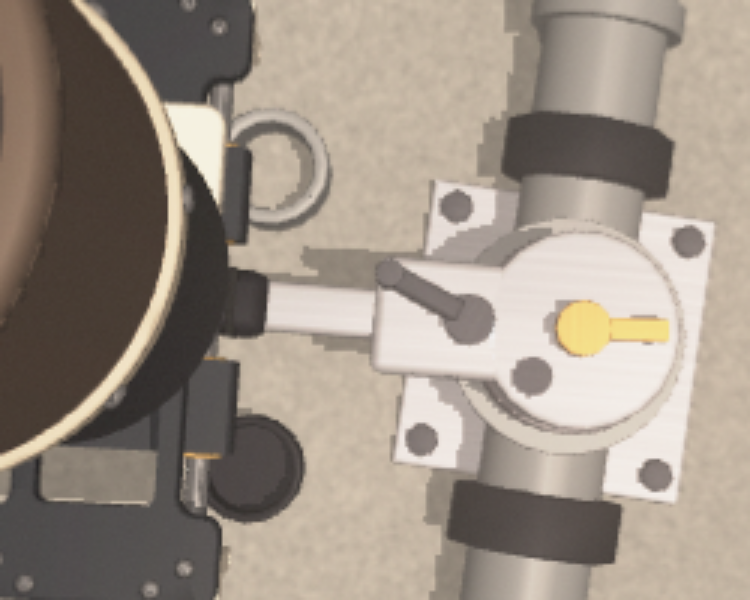

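Call:
{"name": "play_rows", "arguments": {
  "series": [0,-0.0015,0.0078,-0.05,0,0.0002,0.0078,-0.05,0,0.0002,0.0078,-0.05,0,0.0002,0.0078,-0.05,0,0.0002,0.0078,-0.05]
}}

```text
time_s: 14.63
tcp_pos: [0.5288, 0.0714, 0.086]
eef_rot: [175.8, 89.9, 8.2]
contact_force: [1.0, -0.1, -0.5]
gripper_width: 0.0312
```

Call:
{"name": "play_rows", "arguments": {
  "series": [0,0.0002,0.0078,-0.05,0,0.0002,0.0078,-0.05,0,0.0002,0.0078,-0.05,0,0.0002,0.0063,-0.04,0,0,0,0]
}}

```text
time_s: 15.05
tcp_pos: [0.4994, 0.0617, 0.0859]
eef_rot: [150.2, 90.0, -6.6]
contact_force: [-0.1, 0.5, 0.3]
gripper_width: 0.0314
```

Run:
```python
from h import *
tang();ptr();show();arc(-.5,10)
```

```text
wr(tool) 0.533 Ft -0.13 at grip -0.13
n 387 106 ptr ang -88.8 stem~ 0.146 rmax 0.0287
t 15.1 tcp [0.4999 0.062  0.0859] x [ 0.001 -0.    -1.   ] jawang -156.9 F [-0.41  0.73  0.35] M [ 0.08 -0.02  0.01] w 0.0315 J [ 29.  13. -31.   0. -46.  -6.]
tool wrench-angle 0.5289672405865351 r 0.15661774219217567 jaw-handle -0.030024174291042982
[-0.0001, -0.0002, -0.0078, 0.05, 0.0, 0.0002, -0.0079, 0.05, 0.0, 0.0002, -0.0078, 0.05, 0.0, 0.0002, -0.0079, 0.05, 0.0, 0.0002, -0.0078, 0.05]
[0.0, 0.0002, -0.0079, 0.05, 0.0, 0.0002, -0.0078, 0.05, 0.0, 0.0001, -0.0079, 0.05, 0.0, 0.0002, -0.0078, 0.05, 0.0001, 0.0002, -0.0079, 0.05]
```

Drive again, first moderately, then slowly.

Call:
{"name": "play_rows", "arguments": {
  "series": [0,0.0002,-0.0063,0.04,0,0.0002,-0.0063,0.04,0,0.0002,-0.0063,0.04,0,0.0002,-0.0063,0.04,0,0.0002,-0.0063,0.04]
}}

```text
time_s: 15.52
tcp_pos: [0.5295, 0.0709, 0.0854]
eef_rot: [12.5, 89.9, -156.0]
contact_force: [-6.1, 0.4, 3.7]
gripper_width: 0.0312
```

Call:
{"name": "play_rows", "arguments": {
  "series": [0,0.0002,-0.0047,0.03,0,0.0002,-0.0047,0.03,0,0.0002,-0.0047,0.03,0,0.0002,-0.0047,0.03,0,0.0002,-0.0047,0.03]
}}

```text
time_s: 15.93
tcp_pos: [0.552, 0.0736, 0.0851]
eef_rot: [4.8, 89.8, -172.3]
contact_force: [-8.6, 4.6, 4.7]
gripper_width: 0.0316
```

Run:
```python
from h import *
tang();ptr();show();arc(-.1,5)
```

```text
wr(tool) 0.186 Ft 8.26 at grip 8.31
n 375 96 ptr ang -92.3 stem~ 0.086 rmax 0.0286
t 15.98 tcp [0.5529 0.0737 0.0851] x [-0.003 -0.001 -1.   ] jawang -177.3 F [-5.48  2.92  4.27] M [ 1.34  2.22 -0.02] w 0.0312 J [ 28.  17. -24.  -0. -48. -25.]
tool wrench-angle 0.18017717665841282 r 0.1560573567002886 jaw-handle -0.3860508490641905
[-0.0009, -0.0009, -0.0031, 0.02, -0.0, -0.0, -0.0032, 0.02, -0.0, -0.0, -0.0031, 0.02, -0.0, -0.0, -0.0031, 0.02, -0.0001, 0.0, -0.0032, 0.02]
```

Call:
{"name": "play_rows", "arguments": {
  "series": [0,0,-0.0024,0.015,0,0,-0.0024,0.015,0,0,-0.0024,0.015,0,0,-0.0024,0.015,0,0,0,0]
}}

```text
time_s: 16.4
tcp_pos: [0.5616, 0.0739, 0.085]
eef_rot: [11.2, 89.8, -169.3]
contact_force: [-7.8, 2.8, 5.0]
gripper_width: 0.0319
```

Run:
```python
from h import *
tang();ptr();tang()
```

```text
wr(tool) 0.125 Ft 7.76 at grip 7.81
n 370 95 ptr ang -93.7 stem~ 0.061 rmax 0.0286
wr(tool) 0.125 Ft 7.74 at grip 7.79
```

Call:
{"name": "play_rows", "arguments": {
  "series": [0,0,-0.0024,0.015,0,0,-0.0024,0.015,0,0,-0.0024,0.015,0,0,-0.0024,0.015,0,0,0,0]
}}

```text
time_s: 16.87
tcp_pos: [0.5709, 0.0736, 0.085]
eef_rot: [14.3, 89.8, -169.7]
contact_force: [-8.5, 3.3, 4.9]
gripper_width: 0.0316
```

Run:
```python
from h import *
tang();ptr();tang();show()
```

```text
wr(tool) 0.065 Ft 8.65 at grip 8.71
n 353 76 ptr ang -94.5 stem~ 0.047 rmax 0.0286
wr(tool) 0.065 Ft 8.81 at grip 8.87
t 16.92 tcp [0.5709 0.0736 0.085 ] x [-0.004 -0.001 -1.   ] jawang 176.0 F [-8.58  4.08  4.68] M [1.41 3.02 0.02] w 0.0315 J [ 27.  19. -22.  -0. -49. -31.]
```

Call:
{"name": "play_rows", "arguments": {
  "series": [0,0,-0.0024,0.015,0,0,-0.0024,0.015,0,0,-0.0024,0.015,0,0,-0.0024,0.015,0,0,-0.0024,0.015]
}}

```text
time_s: 17.33
tcp_pos: [0.5821, 0.0725, 0.085]
eef_rot: [16.3, 89.7, -172.0]
contact_force: [-12.0, 4.2, 8.0]
gripper_width: 0.0317
```

Call:
{"name": "play_rows", "arguments": {
  "series": [0,0,-0.0016,0.01,0,0,-0.0016,0.01,0,0,0,0,0,0,0,0,0,0,0,0]
}}

```text
time_s: 17.75
tcp_pos: [0.5855, 0.072, 0.085]
eef_rot: [17.5, 89.7, -171.9]
contact_force: [-10.3, 3.5, 6.2]
gripper_width: 0.0315
```

Run:
```python
from h import *
tang();ptr();tang();show()
```

```text
wr(tool) -0.03 Ft 10.7 at grip 10.77
n 335 66 ptr ang -95.9 stem~ 0.023 rmax 0.0287
wr(tool) -0.029 Ft 10.45 at grip 10.51
t 17.8 tcp [0.5855 0.0721 0.085 ] x [-0.005 -0.001 -1.   ] jawang 170.6 F [-9.89  4.35  5.8 ] M [ 1.64  3.6  -0.02] w 0.0314 J [ 26.  20. -20.  -0. -50. -35.]
```

Call:
{"name": "play_rows", "arguments": {
  "series": [0,0,0.0024,-0.015,0,0,0.0024,-0.015,0,0,0.0024,-0.015,0,0,0.0024,-0.015,0,0,0.0024,-0.015]
}}

```text
time_s: 18.22
tcp_pos: [0.5739, 0.0734, 0.085]
eef_rot: [17.5, 89.8, -167.5]
contact_force: [-7.7, 2.1, 3.9]
gripper_width: 0.0317
```

Call:
{"name": "play_rows", "arguments": {
  "series": [0,0,0.0024,-0.015,0,0,0.0024,-0.015,0,0,0.0016,-0.01,0,0,0,0,0,0,0,0]
}}

```text
time_s: 18.63
tcp_pos: [0.5674, 0.0737, 0.085]
eef_rot: [17.2, 89.8, -165.6]
contact_force: [-8.4, 2.3, 5.0]
gripper_width: 0.0315
```

Run:
```python
from h import *
tang();ptr("pics/t15.png");tang();show()
cv2.imwrite("pics/w15.png",capture("wrist")["img"])
```

```text
wr(tool) 0.087 Ft 8.44 at grip 8.49
n 350 76 ptr ang -96.4 stem~ 0.014 rmax 0.0287
wr(tool) 0.087 Ft 8.86 at grip 8.92
t 18.68 tcp [0.5675 0.0737 0.085 ] x [-0.004 -0.001 -1.   ] jawang 177.2 F [-8.77  2.53  4.54] M [1.02 3.05 0.  ] w 0.0319 J [ 27.  19. -23.  -0. -49. -30.]
```

View pics/w15.png

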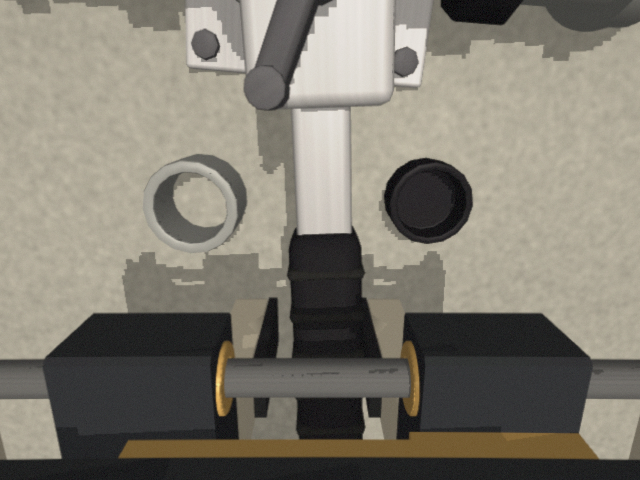

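Call:
{"name": "play_rows", "arguments": {
  "series": [0,0,0.0031,-0.02,0,0,0.0031,-0.02,0,0,0.0031,-0.02,0,0,0.0031,-0.02,0,0,0,0]
}}

```text
time_s: 19.15
tcp_pos: [0.5552, 0.0738, 0.085]
eef_rot: [14.9, 89.8, -163.2]
contact_force: [-6.5, 0.7, 2.4]
gripper_width: 0.0317
```

Run:
```python
from h import *
tang();ptr();
```

```text
wr(tool) 0.165 Ft 6.46 at grip 6.5
n 376 94 ptr ang -96.1 stem~ 0.019 rmax 0.0287
```

Call:
{"name": "play_rows", "arguments": {
  "series": [0,0,0.0031,-0.02,0,0,0.0031,-0.02,0,0,0.0031,-0.02,0,0,0.0031,-0.02,0,0,0,0]
}}

```text
time_s: 19.62
tcp_pos: [0.5432, 0.073, 0.0851]
eef_rot: [14.8, 89.9, -158.5]
contact_force: [-4.6, -2.4, -1.5]
gripper_width: 0.0314
```

Run:
```python
from h import *
tang();ptr("pics/t16.png");show();arc(.1,5)
```

```text
wr(tool) 0.242 Ft 4.88 at grip 4.91
n 378 98 ptr ang -94.5 stem~ 0.047 rmax 0.0286
t 19.67 tcp [0.5433 0.073  0.0851] x [-0.002 -0.001 -1.   ] jawang -173.4 F [-4.66 -1.73 -1.59] M [-0.41  1.75  0.11] w 0.0314 J [ 28.  17. -26.  -0. -48. -22.]
tool wrench-angle 0.2420825056117908 r 0.15612148421563551 jaw-handle -0.11399176445490866
[-0.0009, -0.0008, 0.0031, -0.02, -0.0, -0.0, 0.0032, -0.02, -0.0, 0.0, 0.0031, -0.02, 0.0, 0.0001, 0.0032, -0.02, 0.0, 0.0, 0.0031, -0.02]
```

View pics/t16.png

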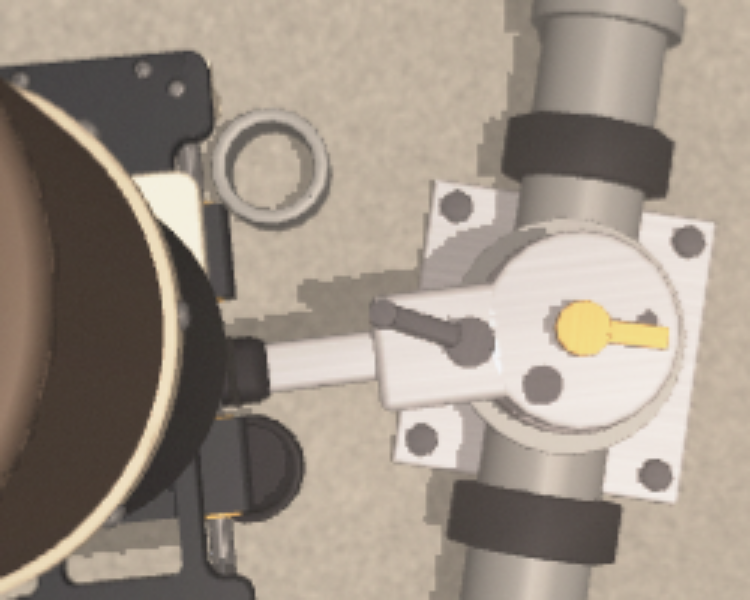

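Call:
{"name": "play_rows", "arguments": {
  "series": [0,0,0.0031,-0.02,0,0,0.0031,-0.02,0,0,0.0031,-0.02,0,0,0.0031,-0.02,0,0,0,0]
}}

```text
time_s: 20.08
tcp_pos: [0.5317, 0.0716, 0.0857]
eef_rot: [-46.1, 90.0, 145.1]
contact_force: [-3.2, -1.6, -0.9]
gripper_width: 0.0317
```

Run:
```python
from h import *
tang();ptr();
```

```text
wr(tool) 0.317 Ft 3.45 at grip 3.48
n 381 100 ptr ang -92.9 stem~ 0.076 rmax 0.0286
```

Call:
{"name": "play_rows", "arguments": {
  "series": [0,0,0.0031,-0.02,0,0,0.0031,-0.02,0,0,0.0031,-0.02,0,0,0,0,0,0,0,0]
}}

```text
time_s: 20.55
tcp_pos: [0.523, 0.0698, 0.0858]
eef_rot: [-98.5, 90.0, 96.0]
contact_force: [-2.8, -1.2, 1.0]
gripper_width: 0.0316
```

Run:
```python
from h import *
tang();ptr();show();cv2.imwrite("pics/w17.png",capture("wrist")["img"])
```

```text
wr(tool) 0.373 Ft 3.01 at grip 3.04
n 379 101 ptr ang -91.6 stem~ 0.098 rmax 0.0287
t 20.6 tcp [0.5231 0.0698 0.0858] x [ 0.  0. -1.] jawang -165.5 F [-3.28 -0.34  1.79] M [-0.11  1.    0.06] w 0.0314 J [ 29.  15. -28.   0. -47. -14.]
```

View pics/w17.png

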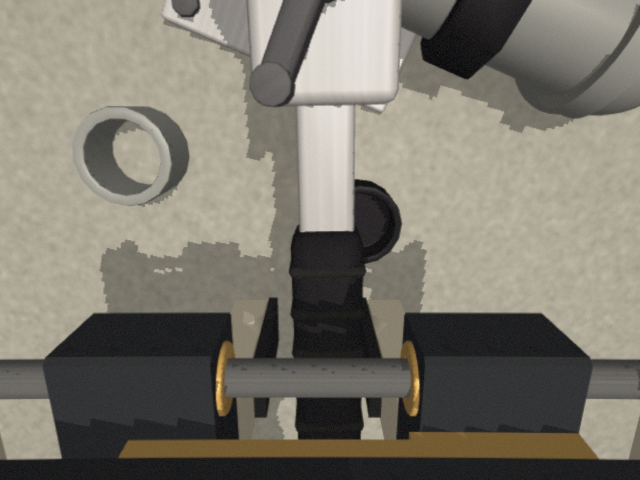

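Call:
{"name": "play_rows", "arguments": {
  "series": [0,0,0.0031,-0.02,0,0,0.0031,-0.02,0,0,0.0031,-0.02,0,0,0.0015,-0.01,0,0,0,0]
}}

```text
time_s: 21.07
tcp_pos: [0.5127, 0.0668, 0.0857]
eef_rot: [-167.5, 90.0, 31.1]
contact_force: [-0.4, 0.4, -0.4]
gripper_width: 0.0313
```

Run:
```python
from h import *
tang();ptr();show()
```

```text
wr(tool) 0.442 Ft 0.26 at grip 0.26
n 380 99 ptr ang -90.7 stem~ 0.114 rmax 0.0288
t 21.12 tcp [0.5129 0.0669 0.0857] x [ 0.  0. -1.] jawang -161.4 F [ 0.78 -0.78 -0.63] M [ 0.06 -0.02 -0.01] w 0.0315 J [ 29.  14. -30.   0. -46. -11.]
```

Call:
{"name": "play_rows", "arguments": {
  "series": [0,0,0,0,0,0,0,0,0,0,0,0,0,0,0,0,0,0,0,0],
  "jaw": 68
}}

```text
time_s: 21.53
tcp_pos: [0.5129, 0.0668, 0.0855]
eef_rot: [52.4, 90.0, -109.0]
contact_force: [-0.4, -0.2, 0.5]
gripper_width: 0.0574
```

Call:
{"name": "play_rows", "arguments": {
  "series": [-0.01,0,0,0,-0.02,0,0,0,-0.03,0,0,0,-0.03,0,0,0,-0.03,0,0,0]
}}

```text
time_s: 21.95
tcp_pos: [0.5126, 0.0666, 0.2077]
eef_rot: [90.7, 90.0, -70.7]
contact_force: [1.4, 1.2, -0.4]
gripper_width: 0.0595
```

Call:
{"name": "play_rows", "arguments": {
  "series": [-0.02,0,0,0,-0.01,0,0,0,0,0,0,0,0,0,0,0,0,0,0,0]
}}

```text
time_s: 22.37
tcp_pos: [0.512, 0.0666, 0.2343]
eef_rot: [-5.0, 89.9, -166.5]
contact_force: [0.6, -0.7, -1.0]
gripper_width: 0.0594
```

Run:
```python
from h import *
show();ptr();c=capture("top");cv2.imwrite("pics/t18.png",c["img"])
```

```text
t 22.37 tcp [0.512  0.0666 0.2343] x [-0.002 -0.    -1.   ] jawang -161.5 F [ 0.57 -0.68 -1.04] M [ 0.04 -0.   -0.05] w 0.0594 J [ 29.   5. -18.  -0. -67. -11.]
n 322 64 ptr ang -88.5 stem~ 0.151 rmax 0.0287
```

View pics/t18.png

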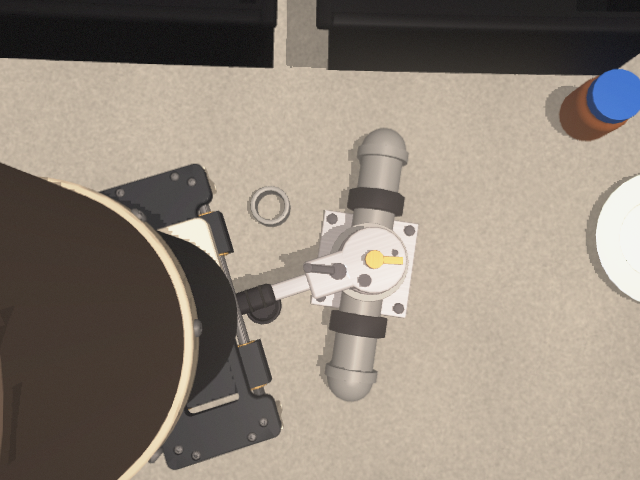

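Call:
{"name": "play_rows", "arguments": {
  "series": [0,0,0,0,0,0,0,0,0,0,0,0,0,0,0,0,0,0,0,0]
}}

```text
time_s: 22.88
tcp_pos: [0.5128, 0.0668, 0.2354]
eef_rot: [10.9, 90.0, -150.6]
contact_force: [0.5, -0.3, 0.0]
gripper_width: 0.0594
```

Run:
```python
from h import *
show();ptr();c=capture("scene");cv2.imwrite("pics/s18.png",c["img"]);ptr()
```

```text
t 22.88 tcp [0.5128 0.0668 0.2354] x [-0. -0. -1.] jawang -161.4 F [ 0.53 -0.27  0.02] M [ 0.03 -0.07 -0.03] w 0.0594 J [ 29.   5. -18.   0. -67. -11.]
n 330 70 ptr ang -89.0 stem~ 0.144 rmax 0.0287
n 325 69 ptr ang -89.0 stem~ 0.143 rmax 0.0287
```

View pics/s18.png

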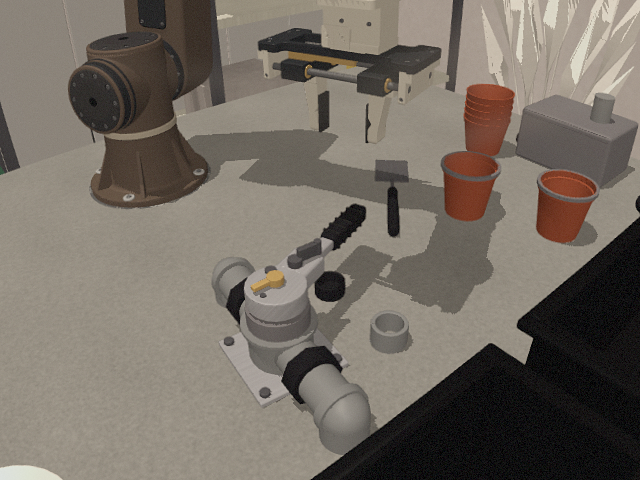

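The scene view shows the arm clear of the valve. Pots, trowel, coupling (389,331) and endcap (330,286) are in place, and the stem reading is steady.

```bash
python3 -c "
from plant import *
print(close_job())"
```

```text
the job is handed in; nothing more can be done
None
```

The drain valve is shut and pressed snug, and the job is handed in, at about 23 s on the robot's clock. No verdict comes back, so success rests on my own checks.

- **Lever:** I pushed it over with one finger. The handle first free-wheeled to its stop, then the lever flipped. I measured about -0.4 rad afterwards, and it was still on the closing side in the last picture.
- **Free-wheel check:** I swung the handle back the opening way to about +0.57 rad at 1–1.5 N. The pointer did not move in the pictures taken during the swing, up to about +0.37.
- **Closing:** it took two strokes. The first ran out of arc at about 7 N. The second ended at a steady 10.5 N at the grip, held for about 0.4 s, with a peak of about 12 N.
- **Release:** I let the handle spring back slowly to about 0 N, then opened the fingers and lifted clear.

**Last checks:** the stem read about 0.14 rad and steady, and the robot was touching nothing. The scene picture showed the pots, trowel, coupling and endcap in place, and the jar and plate looked unmoved in the last top view.

**Less certain:**
- Pointer readings scatter by about ±0.02–0.03 rad. One reading just after lifting was 0.15, against 0.11 just before letting go.
- The force left on the seat could not be measured directly. That it still presses rests on the stem coming to rest at the same angle after both strokes.

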